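Back the wire winder off one notch

ROBOT

A 6-joint arm with a two-finger parallel gripper is mounted at the origin on a cart in front of the work surface, level with it; the furniture and walls round the work are solid. World frame = base frame: x ahead of the robot, y to its left, z up, the work surface at z = 0. Lengths are in m, angles in rad, forces in N, time in s.
With the tool pointing down it reaches from about 0.325 to 0.85 m from the base axis. Payload 4.4 kg.
Tool frame: the origin (TCP) lies midway between the tips of the shut fingers; the grasp point (between the pads) lies 19 mm behind it (robot.grasp_offset is the distance from the TCP to the grasp point, in m); z points along the fingers, y is the line along which they close (so a half turn about z gives the same grasp; the last joint's range is limited). The gripper opens to 94 mm and grips with 3 to 60 N. Pads are 16 mm wide; open, the fingers measure 119 mm over their backs; the gripper's body (75 mm by 177 mm) begins 78 mm behind the grasp point.
Start: joints at [1.101, 0.207, 1.542, -0, 1.393, -0.15], TCP at [0.181, 0.546, 0.205] pointing down, gripper open.
Joint ranges: [-2.73, 2.73], [-0.86, 2.22], [0.23, 2.46], [-1.11, 4.25], [0.08, 2.63], [-2.82, 2.82]. Speed limits (rad/s): [2.79, 2.79, 3.14, 3.14, 3.14, 3.14].

INTERFACE

Orientations are given as a unit quaternion [x, y, z, w].
In Python, from cell import monitor, imaging, job_done, robot gives the robot as it stands.
- The arm moves only by the tool drive_tool, never from a script. Its argument "rows" is text: rows parted by semicolons, each of 7 numbers parted by spaces: the turn, a rotation vector about the world's x, y, z as a fraction of full scale, then the shift along the world's x, y, z as a fraction of full scale, then the closure in counts, from 0 (fully open) to 255 (shut). A call has 1 to 12 rows; each row is the pose to reach, as a shift and turn from the pose commanded when the call began; what a row does not reach only later rows make up. Full scale, the value 1, is 0.08 m for a shift and 90 degrees for a turn. A row lasts 1/10 s, in which the tool goes at most 50 mm and 8.59 degrees, less where a joint would pass 70% of its speed; a pose out of reach is approached as far as the arm can. A call with a number of a shift or a turn outside -1 to 1 is refused whole. A call with a gripper value outside its range is refused whole. The fingers move at their own pace and stop on an object; the grip force is fixed at half the most. Time passes only in rows, so rows that repeat a pose let the fingers close. It gives the time, the measured TCP pose, the force, the opening and the grip force at its end, in the units of the state.
- monitor.sense(): the state, without advancing time (a new reading comes with each control period).
- imaging.capture(name): name is "scene" or "top" or "wrist"; returns the picture (384x512x3 uint8, blue, green, red); there is no depth.
- imaging.camera_info(name): a dict with "fovy" (degrees; the focal length in pixels is half the picture's height over the tangent of half this angle, whatever the lens; pixels are square), "cx", "cy" (the principal point, pixels), "dist_coeffs" ([k1, k2, p1, p2, k3] as OpenCV has them; the pictures are not rectified), "view" (4x4, takes a point from world to camera coordinates); the wrist camera has in their place "mount" (4x4, takes a point from camera to tool coordinates, whose origin is the TCP and whose axes are the flange's). Camera axes: x right, y down, z forward; pixel columns grow to the right and rows downward; lengths in m; the calibration is good to about 2 mm. A picture is of the moment at which its call begins: read the wrist's pose just before it. camera_info takes no time and is no camera call.
- job_done(): hands the job in; it is judged then, once.
The state is a dict: "t": time; "joints": joint angles; "joint_vel": joint speeds; "tau": joint torques, N m; "tool_pos": TCP position; "orientation": TCP orientation; "force": force on the tool from outside, world axes, zero at the start; "wrist_torque": the same for the moment, N m; "finger_gap": finger opening in m; "grasp_force": force on a finger pad.
Only numpy, scipy, OpenCV 4.12 (cv2) and the standard library are available. Lean on these libraries where they do the work, as an engineer would, in place of code of your own. Each camera call takes 0.05 s, during which the arm holds its last target. There are 200 camera calls.

TASK

The wire spool on the bench winder is wound one notch too tight. Using only the fingertips, push the yellow pawl up and over until it lies back on its rubber stop, gently push the wheel backward one notch by the red-ball spoke (leftward over the top as the robot sees it) until that spoke stands straight up, then tip the pawl back over so that it drops into the ratchet again. Only push, forcing nothing, and leave the bulb box, the solder reel and the black tape where they are.

Things in the scene. Friction and masses are not known exactly. Their poses are not given: they have to be found in the camera images.
- winder: Bench wire winder, bolted down: grey base 130 mm (x) by 190 mm (y -77 to +113 mm), 12 mm thick, blue cheeks to 128 mm high at x = -62 and +58 mm. Origin on the table under the middle of the axle (108 mm high); x runs along the axle away from the robot (yaw within 0.35 rad of 0), y to the left, z up. Ratchet and pawl at x = -45 mm, blue spool at -36 to +23 mm, spokes at +38 mm
- wheel (a joint): turn (rad) of the one piece of 12-tooth ratchet, spool and spokes; positive is backward (spoke tops go left, to the winder's +y). Starts within 0.05 of 0, the red spoke leaning 30 deg right; 0.524, one 30 deg notch, is red spoke upright. Stays where left (friction, 2 N at the ball). The lowered pawl stops backward turning 0.1 past each notch; it drops home if the wheel is within 0.08 of a notch
- pawl (a joint): angle (rad) of the yellow pawl: 0 is down, nose in the ratchet; grows as it swings up to the left; it balances at about 0.45 and its knob is above the pivot at 0.52; 1.1 is lying back on the stop. Only its weight (0.15 kg) holds it at either end: past the balance it falls over to that side. Resting on top of a tooth it reads about 0.15
- pawl_knob (a point): centre of the yellow ball, radius 10 mm, at the end of the pawl's 10 mm round arm, 123 mm from the pivot; above the table 193 mm with the pawl down (8 mm left of the axle), 209 mm at the top, 188 mm on the stop (136 mm left of the axle). The side of a fingertip reaching down to 170 to 176 mm above the table can push it either way, clear of the ratchet (top at 155 mm)
- pawl_pivot (a point): axis of the pawl at the pawl's place along the axle: 68 mm to the left (+y of the winder) of the axle and 85 mm above the table, at winder x = -45 mm
- red_ball (a point): centre of the red ball, radius 9 mm, at the end of its 9 mm thick spoke, 80 mm from the axle, at winder x = +38 mm. The other three spokes, 90 degrees apart, have black balls. 177 mm above the table at the start, 188 mm upright. Pushed leftward from its right with the side of a fingertip reaching down to 155 to 165 mm
- axle (a point): point on the axle in the plane of the spokes, 108 mm above the table: the red ball is to end right above it
- bulb_box: white and yellow lamp bulb carton 46 x 45 x 76 mm standing behind the winder, loose; origin under its centre. Not to be moved
- solder_reel: orange solder reel, diameter 48 mm, 30 mm high, behind the winder, loose; origin under its centre. Not to be moved
- tape_black: roll of black tape, diameter 70 mm, 24 mm high, lying in front of the winder, loose; origin under its centre. Not to be moved

How it is judged:
By the outcome, as a careful person would: the job done as asked, in the order asked, and still so for the second after the job is handed in, with the robot touching nothing.
It also fails if it takes over 51 s, if anything falls off the work surface, if the arm or the gripper's body presses on something with over 40 N, if the wrist force passes 120 N, or if a joint passes its speed limit or range.

## Working session

There is one attempt and no reset: what is moved stays moved. The work goes in short steps, Python scripts to look and compute and a tool call to move; the robot and the scene stay as the last step left them, time stands still between calls to the robot, and variables do not carry over. Pictures are saved under pics/ and viewed, at most 10 in all, crops included, and the job is handed in when it is done.

Besides the shell and the picture viewer there is one more tool, called after "Call:" by a JSON object that holds its "api" and its "payload", one argument or row to a line. drive_tool: Moves the arm, as the interface text tells. Its arguments: {"type":"object","properties":{"rows":{"type":"string"}},"required":["rows"]}

```bash
mkdir -p pics; ls; python3 - <<'E'
from cell import monitor, imaging
import cv2, numpy as np
s=monitor.sense(); print(s['t'],s['tool_pos'],s['orientation'],s['finger_gap'])
a=imaging.capture('scene');b=imaging.capture('top')
cv2.imwrite('pics/scene.png',a);cv2.imwrite('pics/top.png',b)
for n in ('scene','top','wrist'):print(imaging.camera_info(n))
E
```

```text
pics
0.0 [0.18039837 0.54512517 0.20431145] [ 1.59226440e-01  9.87241453e-01 -1.06560291e-03 -3.45508994e-04] 0.09367767886378639
{'fovy': 43.15916186439287, 'cx': 246.62239282782116, 'cy': 196.77982955915394, 'dist_coeffs': array([0.0216553, 0.       , 0.       , 0.       , 0.       ]), 'view': array([[-0.78124508, -0.62393244,  0.01909019,  0.40981824],
       [-0.39976778,  0.47660557, -0.78296414,  0.37991285],
       [ 0.47941824, -0.61931853, -0.62177385,  0.59841   ],
       [ 0.        ,  0.        ,  0.        ,  1.        ]])}
{'fovy': 46.30868279955811, 'cx': 253.67790531486202, 'cy': 191.61935987349565, 'dist_coeffs': array([-0.18102886,  0.        ,  0.        ,  0.        ,  0.        ]), 'view': array([[ 0.01943398, -0.99946035,  0.02648257, -0.1215286 ],
       [-0.98619396, -0.02351927, -0.1639156 ,  0.58833465],
       [ 0.16445   , -0.02293142, -0.98611883,  0.87315952],
       [ 0.        ,  0.        ,  0.        ,  1.        ]])}
{'fovy': 71.24196584995262, 'cx': 255.59400794176452, 'cy': 193.8763636792025, 'dist_coeffs': array([0.01247047, 0.        , 0.        , 0.        , 0.        ]), 'mount': array([[ 2.04290473e-05, -9.64625180e-01, -2.63625228e-01,
         7.64897028e-02],
       [ 9.99999828e-01,  1.74031335e-04, -5.59301418e-04,
        -6.06507850e-04],
       [ 5.85395282e-04, -2.63625172e-01,  9.64625018e-01,
        -1.80199800e-01],
       [ 0.00000000e+00,  0.00000000e+00,  0.00000000e+00,
         1.00000000e+00]])}
```

```bash
python3 - <<'E'
import cv2
for n in ('scene','top'):
    cv2.imwrite(f'pics/{n}_b.png',cv2.resize(cv2.imread(f'pics/{n}.png'),(800,600),interpolation=cv2.INTER_CUBIC))
E
```

```text
(no output)
```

View pics/scene_b.png

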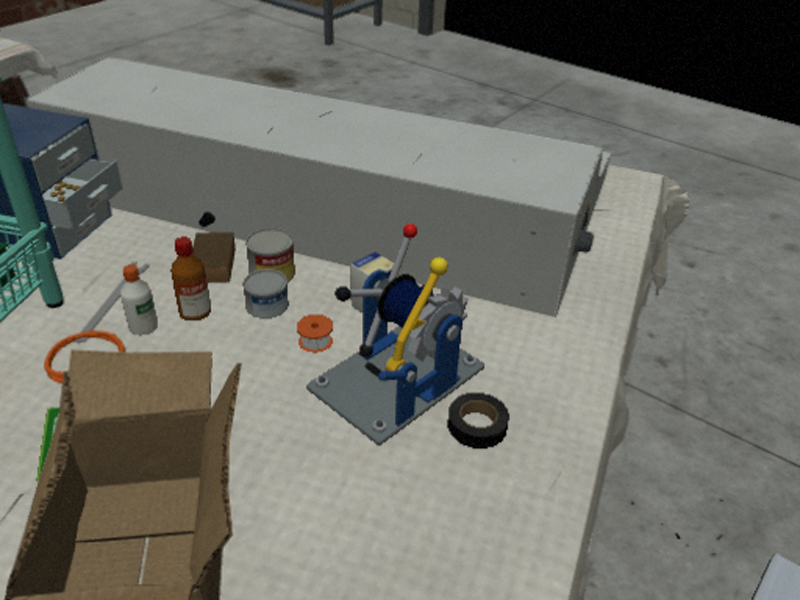

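View pics/top_b.png

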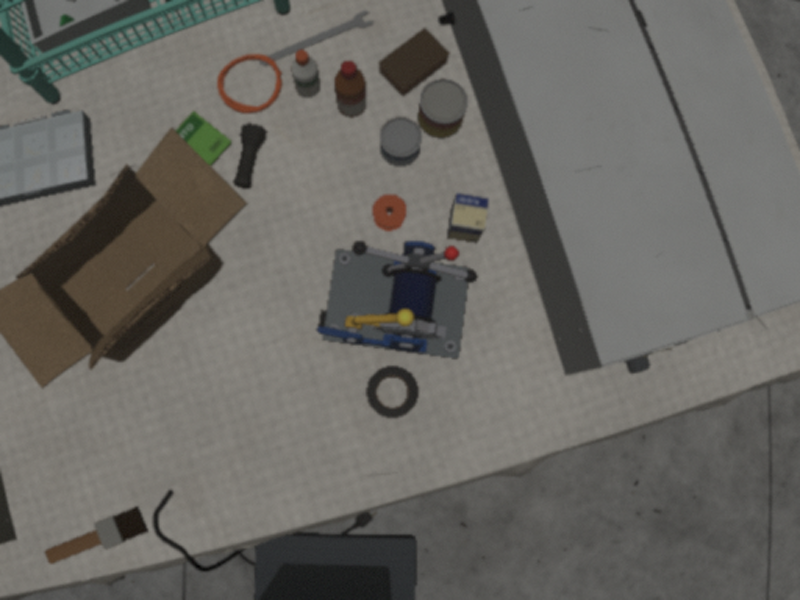

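```bash
cat > fit.py <<'E'
import cv2, numpy as np
from cell import imaging
from scipy.optimize import least_squares
def proj(n,P):
    c=imaging.camera_info(n);V=c['view'];f=192/np.tan(np.radians(c['fovy']/2))
    K=np.array([[f,0,c['cx']],[0,f,c['cy']],[0,0,1.]])
    return cv2.projectPoints(np.float64(P).reshape(-1,3),cv2.Rodrigues(V[:3,:3])[0],V[:3,3],K,c['dist_coeffs'])[0].reshape(-1,2)
def blob(img,col):
    h=cv2.cvtColor(img,cv2.COLOR_BGR2HSV)
    return h
def W(p,l):
    c,s=np.cos(p[2]),np.sin(p[2]);l=np.atleast_2d(l)
    return np.c_[p[0]+c*l[:,0]-s*l[:,1],p[1]+s*l[:,0]+c*l[:,1],l[:,2]]
def spoke(a,k): # a wheel turn; k-th spoke 90deg to left
    t=a-np.pi/6+k*np.pi/2
    return [.038,.080*np.sin(t),.108+.080*np.cos(t)]
def knob(q):
    t=.5135-q if 0 else 0.52-q  # angle right of vertical
    return [-.045,.068-.123*np.sin(t),.085+.123*np.cos(t)]
E
cat > m.py <<'E'
from fit import *
obs=dict(scene=[('r',0),('r',1),('k',),('c',65,113),('c',-65,113),('c',-65,-77)],top=[('r',0),('r',1),('r',3),('k',),('c',65,113),('c',-65,-77)])
px=dict(scene=[(410,230),(343,294),(438.5,266),(307,386.5),(379,444),(485,365)],top=[(452,254),(359,247),(471,275),(405,317),(335,248),(459,358)])
def res(p,flat=True):
    o=[]
    for n in obs:
        L=[spoke(p[3],b[1]) if b[0]=='r' else knob(p[4]) if b[0]=='k' else [b[1]/1e3,b[2]/1e3,.012 if n=='top' else .012] for b in obs[n]]
        o.append(proj(n,W(p,L))-(np.array(px[n])+.5)/1.5625+.5)
    return np.concatenate(o).ravel()
r=least_squares(res,[.5,-.1,0,0,0],loss='soft_l1')
print(r.x.round(4)); print(res(r.x).reshape(-1,2).round(1))
p=r.x
for n,l in [('knob0',knob(0)),('knobtop',knob(.52)),('knob1.1',knob(1.1)),('red',spoke(p[3],0)),('redup',spoke(np.pi/6,0)),('pivot',[-.045,.068,.085])]: print(n,W(p,l).round(4))
E
python3 m.py
```

```text
[ 0.5915 -0.1272 -0.1122  0.0626  0.0066]
[[ 0.1  0.5]
 [ 0.1 -0.3]
 [ 0.3  0.4]
 [-1.4 -1.8]
 [ 0.4 -1.2]
 [ 0.9 -1.4]
 [-0.8 -0.8]
 [-0.1  0.4]
 [-0.7  0.3]
 [-0.3  0.2]
 [-0.2 -0.4]
 [ 0.2  0.3]]
knob0 [[ 0.5475 -0.1153  0.1917]]
knobtop [[ 0.5544 -0.0546  0.208 ]]
knob1.1 [[0.5619 0.0124 0.1879]]
red [[ 0.6253 -0.1668  0.1796]]
redup [[ 0.6292 -0.1314  0.188 ]]
pivot [[ 0.5544 -0.0546  0.085 ]]
```

Call:
{"api": "drive_tool", "payload": {
  "rows": "0 0 0.066 0 0 0.5 255; 0 0 0.132 0.25 -0.45 0.95 255; 0 0 0.132 0.504 -0.968 1 255"
}}

```text
t: 0.4
tool_pos: [0.2221, 0.4706, 0.2895]
orientation: [0.054, 0.999, 0.003, 0.002]
force: [1.3, 0.1, -0.3]
finger_gap: 0.0732
grasp_force: 0.0
```

Call:
{"api": "drive_tool", "payload": {
  "rows": "0 0 0 0.25 -0.48 0 255; 0 0 0 0.504 -0.968 0 255"
}}

```text
t: 0.6
tool_pos: [0.2617, 0.3897, 0.2856]
orientation: [0.056, 0.998, 0.0, 0.0]
force: [0.6, 0.1, 0.1]
finger_gap: 0.0577
grasp_force: 0.0
```

Call:
{"api": "drive_tool", "payload": {
  "rows": "0 0 0 0.25 -0.48 0 255; 0 0 0 0.504 -0.968 0 255"
}}

```text
t: 0.8
tool_pos: [0.3018, 0.312, 0.2851]
orientation: [0.056, 0.998, -0.0, -0.0]
force: [1.4, 0.6, 0.0]
finger_gap: 0.0412
grasp_force: 0.0
```

Call:
{"api": "drive_tool", "payload": {
  "rows": "0 0 0 0.25 -0.48 0 255; 0 0 0 0.504 -0.968 0 255"
}}

```text
t: 1.0
tool_pos: [0.3421, 0.2346, 0.2851]
orientation: [0.056, 0.998, -0.0, -0.0]
force: [0.0, -0.1, -0.1]
finger_gap: 0.0253
grasp_force: 0.0
```

Call:
{"api": "drive_tool", "payload": {
  "rows": "0 0 0 0.25 -0.48 0 255; 0 0 0 0.504 -0.968 0 255"
}}

```text
t: 1.2
tool_pos: [0.3824, 0.1572, 0.2851]
orientation: [0.056, 0.998, 0.0, -0.0]
force: [-0.0, 0.9, 0.3]
finger_gap: 0.0093
grasp_force: 0.0
```

Call:
{"api": "drive_tool", "payload": {
  "rows": "0 0 0 0.25 -0.48 0 255; 0 0 0 0.504 -0.968 0 255"
}}

```text
t: 1.4
tool_pos: [0.4228, 0.0797, 0.2852]
orientation: [0.056, 0.998, 0.0, -0.0]
force: [0.6, 0.6, 0.9]
finger_gap: 0.0002
grasp_force: 0.0
```

Call:
{"api": "drive_tool", "payload": {
  "rows": "0 0 0 0.25 -0.48 0 255; 0 0 0 0.504 -0.968 0 255"
}}

```text
t: 1.6
tool_pos: [0.4631, 0.0022, 0.2851]
orientation: [0.056, 0.998, 0.0, -0.0]
force: [0.5, 0.6, 0.3]
finger_gap: 0.0006
grasp_force: 0.0
```

Call:
{"api": "drive_tool", "payload": {
  "rows": "0 0 0 0.25 -0.48 0 255; 0 0 0 0.504 -0.968 0 255"
}}

```text
t: 1.8
tool_pos: [0.5035, -0.0752, 0.2849]
orientation: [0.056, 0.998, 0.0, -0.0]
force: [0.5, 0.8, 1.2]
finger_gap: 0.0004
grasp_force: 0.0
```

Call:
{"api": "drive_tool", "payload": {
  "rows": "0 0 0 0.25 -0.48 0 255; 0 0 0 0.504 -0.968 0 255; 0 0 0 0.504 -0.968 0 255"
}}

```text
t: 2.1
tool_pos: [0.5444, -0.1554, 0.2837]
orientation: [0.059, 0.998, -0.0, -0.001]
force: [-0.2, 0.6, -1.2]
finger_gap: 0.0005
grasp_force: 0.0
```

Call:
{"api": "drive_tool", "payload": {
  "rows": "0 0 0 0 0 -0.3 255; 0 0 0 0 0 -0.6 255; 0 0 0 0 0 -0.8 255; 0 0 0 0 0 -0.9 255; 0 0 0 0 0 -0.9 255"
}}

```text
t: 2.6
tool_pos: [0.5424, -0.1499, 0.2119]
orientation: [0.056, 0.998, 0.001, -0.002]
force: [0.1, -0.7, 0.4]
finger_gap: 0.0002
grasp_force: 0.0
```

```bash
cat > snap.py <<'E'
import sys,cv2,numpy as np
from cell import monitor,imaging
s=monitor.sense(); print(s['t'],s['tool_pos'].round(4) if hasattr(s['tool_pos'],'round') else s['tool_pos'])
a=imaging.capture('scene')[115:275,165:345]; b=imaging.capture('top')[125:245,190:325]
k=sys.argv[1]
z=lambda i:cv2.resize(i,None,fx=600/i.shape[0]*.7,fy=600/i.shape[0]*.7,interpolation=cv2.INTER_CUBIC)
a=cv2.resize(a,(405,360),interpolation=cv2.INTER_CUBIC);b=cv2.resize(b,(395,351),interpolation=cv2.INTER_CUBIC)
c=np.zeros((360,800,3),np.uint8);c[:,:405]=a;c[:351,405:]=b
cv2.imwrite(f'pics/{k}.png',c)
E
python3 snap.py s1
```

```text
2.6 [ 0.5424 -0.1499  0.2119]
```

View pics/s1.png

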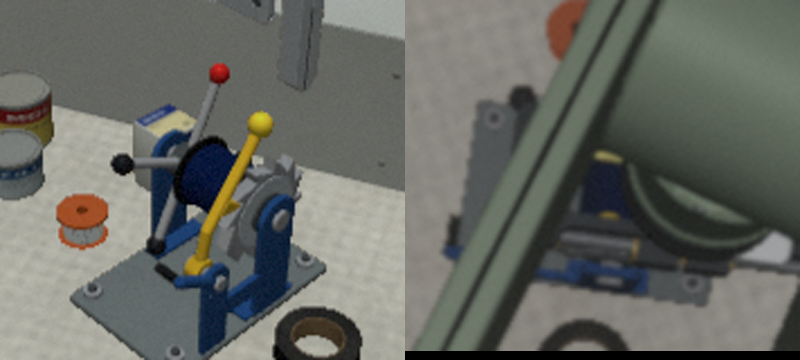

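Call:
{"api": "drive_tool", "payload": {
  "rows": "0 0 0 0 0 -0.15 255; 0 0 0 0 0 -0.3 255; 0 0 0 0 0 -0.4 255; 0 0 0 0 0 -0.485 255; 0 0 0 0 0 -0.485 255"
}}

```text
t: 3.2
tool_pos: [0.5426, -0.1505, 0.1729]
orientation: [0.056, 0.998, 0.001, -0.001]
force: [-1.3, -0.5, -0.3]
finger_gap: 0.0001
grasp_force: 0.0
```

Call:
{"api": "drive_tool", "payload": {
  "rows": "0 0 0 0.006 0.05 0 255; 0 0 0 0.011 0.1 0 255; 0 0 0 0.017 0.15 0 255; 0 0 0 0.022 0.2 0 255; 0 0 0 0.028 0.25 0 255; 0 0 0 0.034 0.3 0 255; 0 0 0 0.039 0.35 0 255; 0 0 0 0.045 0.4 0 255; 0 0 0 0.05 0.45 0 255; 0 0 0 0.056 0.5 0 255"
}}

```text
t: 4.2
tool_pos: [0.548, -0.1105, 0.1745]
orientation: [0.056, 0.998, 0.0, -0.0]
force: [-0.0, 0.3, 0.4]
finger_gap: 0.0005
grasp_force: 0.2
```

Call:
{"api": "drive_tool", "payload": {
  "rows": "0 0 0 0.006 0.05 0 255; 0 0 0 0.011 0.1 0 255; 0 0 0 0.017 0.15 0 255; 0 0 0 0.022 0.2 0 255; 0 0 0 0.028 0.25 0 255; 0 0 0 0.034 0.3 0 255"
}}

```text
t: 4.8
tool_pos: [0.5508, -0.0866, 0.1746]
orientation: [0.056, 0.998, 0.0, -0.0]
force: [-0.7, 0.6, 0.5]
finger_gap: 0.0004
grasp_force: 0.1
```

```bash
python3 snap.py s2
```

```text
4.8 [ 0.5508 -0.0866  0.1746]
```

View pics/s2.png

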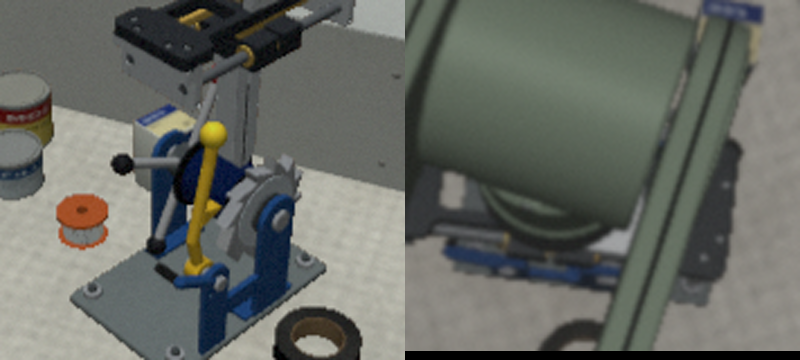

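Call:
{"api": "drive_tool", "payload": {
  "rows": "0 0 0 0.006 0.03 0 255; 0 0 0 0.008 0.06 0 255; 0 0 0 0.01 0.09 0 255; 0 0 0 0.014 0.12 0 255; 0 0 0 0.017 0.15 0 255; 0 0 0 0.02 0.18 0 255; 0 0 0 0.024 0.21 0 255; 0 0 0 0.024 0.21 0 255; 0 0 0 0.024 0.21 0 255; 0 0 0 0.024 0.21 0 255"
}}

```text
t: 5.9
tool_pos: [0.5527, -0.0702, 0.1747]
orientation: [0.056, 0.998, -0.0, 0.0]
force: [0.1, -0.5, -0.3]
finger_gap: 0.0007
grasp_force: 0.0
```

```bash
python3 snap.py s3
```

```text
5.9 [ 0.5527 -0.0702  0.1747]
```

View pics/s3.png

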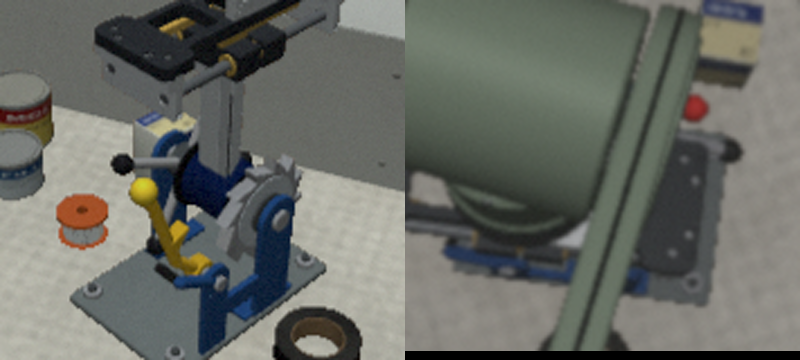

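Call:
{"api": "drive_tool", "payload": {
  "rows": "0 0 0 0 0 0.3 255; 0 0 0 0 0 0.7 255; 0 0 0 0 0 1 255; 0 0 0 0 0 1 255"
}}

```text
t: 6.4
tool_pos: [0.5553, -0.071, 0.2591]
orientation: [0.056, 0.998, -0.001, 0.004]
force: [-0.9, 0.3, 0.3]
finger_gap: 0.0005
grasp_force: 0.0
```

Call:
{"api": "drive_tool", "payload": {
  "rows": "0 0 0 0.1 -0.25 0.07 255; 0 0 0 0.25 -0.5 0.07 255; 0 0 0 0.4 -0.83 0.07 255; 0 0 0 0.4 -0.83 0.07 255"
}}

```text
t: 6.8
tool_pos: [0.5847, -0.1391, 0.2579]
orientation: [0.058, 0.998, -0.0, -0.001]
force: [0.1, 0.5, -0.6]
finger_gap: 0.0006
grasp_force: 0.0
```

Call:
{"api": "drive_tool", "payload": {
  "rows": "0 0 0 0.2 -0.4 0 255; 0 0 0 0.45 -0.83 0 255; 0 0 0 0.45 -0.83 0 255; 0 0 0 0.45 -0.83 -0.3 255; 0 0 0 0.45 -0.83 -0.6 255; 0 0 0 0.45 -0.83 -0.8 255; 0 0 0 0.45 -0.83 -0.8 255"
}}

```text
t: 7.5
tool_pos: [0.618, -0.2009, 0.1919]
orientation: [0.056, 0.998, 0.002, -0.004]
force: [-0.8, 0.1, -1.0]
finger_gap: 0.0005
grasp_force: 0.0
```

```bash
python3 snap.py s4
```

```text
7.5 [ 0.618  -0.2009  0.1919]
```

View pics/s4.png

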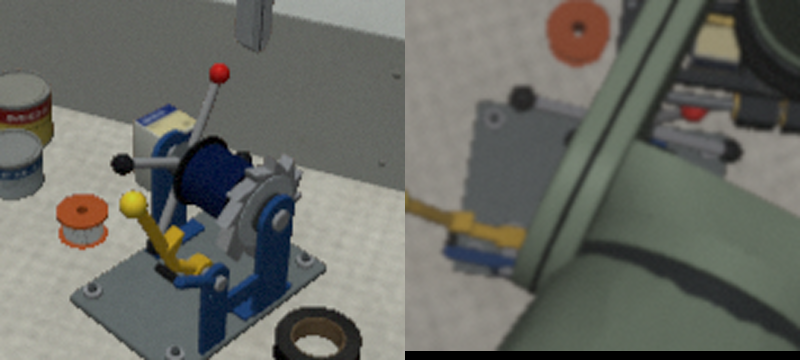

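Call:
{"api": "drive_tool", "payload": {
  "rows": "0 0 0 0.03 0 -0.1 255; 0 0 0 0.03 0 -0.2 255; 0 0 0 0.03 0 -0.3 255; 0 0 0 0.03 0 -0.4 255; 0 0 0 0.03 0 -0.4 255"
}}

```text
t: 8.1
tool_pos: [0.6219, -0.2024, 0.1621]
orientation: [0.056, 0.998, 0.001, -0.002]
force: [0.5, 0.3, -0.7]
finger_gap: 0.0003
grasp_force: 0.0
```

Call:
{"api": "drive_tool", "payload": {
  "rows": "0 0 0 0.006 0.05 0 255; 0 0 0 0.011 0.1 0 255; 0 0 0 0.017 0.15 0 255; 0 0 0 0.022 0.19 0 255; 0 0 0 0.026 0.23 0 255; 0 0 0 0.03 0.27 0 255; 0 0 0 0.034 0.31 0 255; 0 0 0 0.039 0.35 0 255; 0 0 0 0.043 0.39 0 255; 0 0 0 0.048 0.43 0 255; 0 0 0 0.05 0.46 0 255; 0 0 0 0.05 0.46 0 255"
}}

```text
t: 9.3
tool_pos: [0.6269, -0.1651, 0.1638]
orientation: [0.056, 0.998, 0.001, -0.0]
force: [0.6, 0.2, 0.3]
finger_gap: 0.0003
grasp_force: 0.6
```

```bash
cat > red.py <<'E'
from fit import *
from cell import monitor
from scipy.optimize import minimize_scalar
p=[.5915,-.1272,-.1122]
s=monitor.sense();print(s['t'],s['tool_pos'],s['force'])
pts={}
for n in ('scene','top'):
    h=cv2.cvtColor(imaging.capture(n),cv2.COLOR_BGR2HSV)
    m=(((h[...,0]<5)|(h[...,0]>174))&(h[...,1]>170)&(h[...,2]>60)).astype(np.uint8)
    k,l,st,c=cv2.connectedComponentsWithStats(m)
    e=proj(n,W(p,spoke(.35,0)))[0]
    best=[(st[i,4],c[i].round(1)) for i in range(1,k) if np.hypot(*(c[i]-e))<30 and st[i,4]>8]
    print(n,best,'up->',proj(n,W(p,spoke(np.pi/6,0)))[0].round(1))
    if best:
        q=max(best,key=lambda b:b[0])[1]
        r=minimize_scalar(lambda a:np.sum((proj(n,W(p,spoke(a,0)))[0]-q)**2),bounds=(-.3,1),method='bounded');print('wheel',r.x.round(3),r.fun**.5)
E
python3 red.py
```

```text
9.3 [ 0.62691627 -0.16514646  0.16377082] [0.58879898 0.15028387 0.25186942]
scene [(np.int32(63), array([253.2, 148.7]))] up-> [248.8 151. ]
wheel 0.378 0.30284234458901194
top [] up-> [269.  157.8]
```

Call:
{"api": "drive_tool", "payload": {
  "rows": "0 0 0 0.004 0.03 0 255; 0 0 0 0.007 0.06 0 255; 0 0 0 0.01 0.09 0 255; 0 0 0 0.014 0.12 0 255; 0 0 0 0.014 0.12 0 255; 0 0 0 0.014 0.12 0 255"
}}

```text
t: 10.0
tool_pos: [0.6283, -0.156, 0.1641]
orientation: [0.056, 0.998, 0.0, 0.0]
force: [-0.0, -0.9, -0.0]
finger_gap: 0.0007
grasp_force: 0.5
```

```bash
python3 red.py
```

```text
10.0 [ 0.62828474 -0.15603336  0.16407086] [-8.13870488e-04 -8.85433825e-01 -3.17364193e-02]
scene [(np.int32(64), array([249.6, 150.1]))] up-> [248.8 151. ]
wheel 0.491 0.43279264721033617
top [] up-> [269.  157.8]
```

Call:
{"api": "drive_tool", "payload": {
  "rows": "0 0 0 0.002 0.015 0 255; 0 0 0 0.004 0.036 0 255; 0 0 0 0.004 0.036 0 255; 0 0 0 0.004 0.036 0 255"
}}

```text
t: 10.5
tool_pos: [0.6285, -0.1536, 0.1642]
orientation: [0.056, 0.998, 0.0, -0.0]
force: [-0.4, -0.9, 0.3]
finger_gap: 0.0006
grasp_force: 0.8
```

```bash
python3 red.py
```

```text
10.5 [ 0.6284638  -0.15358593  0.1641672 ] [-0.38751966 -0.9105573   0.32278164]
scene [(np.int32(66), array([248.6, 150.8]))] up-> [248.8 151. ]
wheel 0.525 0.2683526426313879
top [] up-> [269.  157.8]
```

Call:
{"api": "drive_tool", "payload": {
  "rows": "0 0 0 -0.01 -0.1 0 255; 0 0 0 -0.03 -0.25 0 255; 0 0 0 -0.03 -0.25 0.3 255; 0 0 0 -0.03 -0.25 0.7 255; 0 0 0 -0.03 -0.25 1 255; 0 0 0 -0.03 -0.25 1 255"
}}

```text
t: 11.2
tool_pos: [0.6285, -0.1755, 0.2491]
orientation: [0.057, 0.998, -0.001, 0.004]
force: [1.3, -0.3, 1.1]
finger_gap: 0.0008
grasp_force: 0.0
```

Call:
{"api": "drive_tool", "payload": {
  "rows": "0 0 0 0 0.1 0.3 255; 0 0 0 -0.12 0.5 0.3 255; 0 0 0 -0.25 0.95 0.3 255; 0 0 0 -0.25 0.95 0.3 255"
}}

```text
t: 11.6
tool_pos: [0.6045, -0.094, 0.2665]
orientation: [0.054, 0.999, 0.001, -0.002]
force: [0.0, 0.1, 0.0]
finger_gap: 0.0003
grasp_force: 0.0
```

Call:
{"api": "drive_tool", "payload": {
  "rows": "0 0 0 -0.12 0.5 0 255; 0 0 0 -0.25 0.95 0 255; 0 0 0 -0.25 0.95 0 255"
}}

```text
t: 11.9
tool_pos: [0.5846, -0.0185, 0.2666]
orientation: [0.054, 0.999, 0.001, -0.001]
force: [-0.1, -0.5, -0.0]
finger_gap: 0.0002
grasp_force: 0.0
```

Call:
{"api": "drive_tool", "payload": {
  "rows": "0 0 0 -0.12 0.5 0 255; 0 0 0 -0.25 0.95 0 255; 0 0 0 -0.25 0.95 0 255"
}}

```text
t: 12.2
tool_pos: [0.565, 0.0567, 0.2669]
orientation: [0.054, 0.999, 0.001, -0.001]
force: [-0.7, 0.4, 0.0]
finger_gap: 0.001
grasp_force: 0.0
```

```bash
python3 red.py; python3 snap.py s5
```

```text
12.2 [0.56497322 0.05672826 0.26692503] [-0.71403918  0.41988692  0.04966528]
scene [(np.int32(64), array([248.7, 150.8]))] up-> [248.8 151. ]
wheel 0.522 0.2212841421494099
top [(np.int32(34), array([269.3, 157.8]))] up-> [269.  157.8]
wheel 0.516 0.014317789561882453
12.3 [0.5661 0.0537 0.2671]
```

View pics/s5.png

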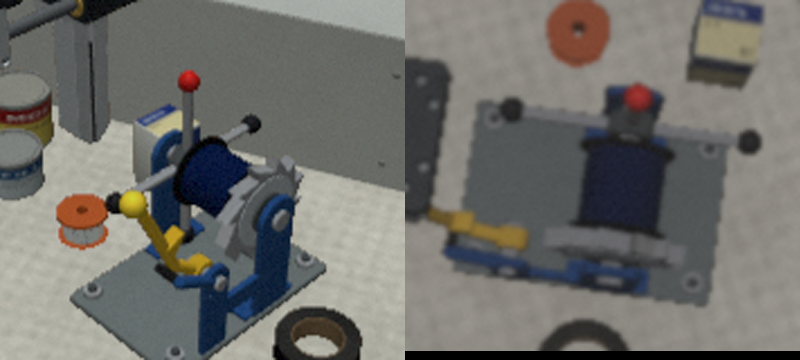

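Call:
{"api": "drive_tool", "payload": {
  "rows": "0 0 0 0 0 -0.3 255; 0 0 0 0 0 -0.6 255; 0 0 0 0 0 -0.8 255; 0 0 0 0 0 -0.8 255"
}}

```text
t: 12.8
tool_pos: [0.5643, 0.0528, 0.2007]
orientation: [0.057, 0.998, -0.0, -0.003]
force: [-0.4, -0.6, -0.3]
finger_gap: 0.0001
grasp_force: 0.0
```

Call:
{"api": "drive_tool", "payload": {
  "rows": "0 0 0 0 0 -0.1 255; 0 0 0 0 0 -0.2 255; 0 0 0 0 0 -0.37 255; 0 0 0 0 0 -0.37 255"
}}

```text
t: 13.2
tool_pos: [0.5647, 0.0543, 0.1724]
orientation: [0.056, 0.998, -0.0, -0.002]
force: [0.3, 0.8, -0.3]
finger_gap: 0.0006
grasp_force: 0.0
```

Call:
{"api": "drive_tool", "payload": {
  "rows": "0 0 0 -0.008 -0.07 0 255; 0 0 0 -0.016 -0.14 0 255; 0 0 0 -0.022 -0.2 0 255; 0 0 0 -0.029 -0.26 0 255; 0 0 0 -0.036 -0.32 0 255; 0 0 0 -0.043 -0.38 0 255; 0 0 0 -0.049 -0.44 0 255; 0 0 0 -0.056 -0.5 0 255; 0 0 0 -0.063 -0.56 0 255; 0 0 0 -0.07 -0.62 0 255; 0 0 0 -0.077 -0.69 0 255; 0 0 0 -0.084 -0.75 0 255"
}}

```text
t: 14.4
tool_pos: [0.5593, -0.0062, 0.1745]
orientation: [0.056, 0.998, -0.0, -0.0]
force: [-0.2, -0.0, -0.6]
finger_gap: 0.0003
grasp_force: 0.2
```

```bash
python3 red.py; python3 snap.py s6
```

```text
14.4 [ 0.55925011 -0.00624819  0.17448535] [-2.39718734e-01 -1.31752507e-04 -6.49621845e-01]
scene [] up-> [248.8 151. ]
top [(np.int32(39), array([269.1, 158. ]))] up-> [269.  157.8]
wheel 0.52 0.21106124206245383
14.5 [ 0.5593 -0.0065  0.1745]
```

View pics/s6.png

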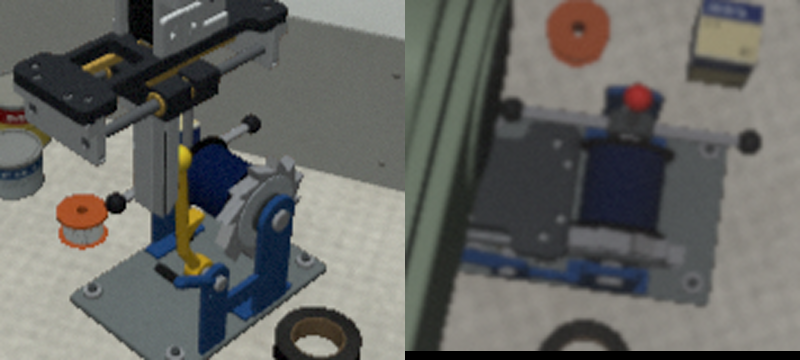

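Call:
{"api": "drive_tool", "payload": {
  "rows": "0 0 0 -0.006 -0.05 0 255; 0 0 0 -0.011 -0.1 0 255; 0 0 0 -0.017 -0.15 0 255; 0 0 0 -0.022 -0.2 0 255; 0 0 0 -0.028 -0.25 0 255; 0 0 0 -0.034 -0.3 0 255; 0 0 0 -0.039 -0.35 0 255; 0 0 0 -0.045 -0.4 0 255; 0 0 0 -0.05 -0.45 0 255; 0 0 0 -0.056 -0.5 0 255; 0 0 0 -0.062 -0.55 0 255; 0 0 0 -0.066 -0.59 0 255"
}}

```text
t: 15.8
tool_pos: [0.5541, -0.0533, 0.1746]
orientation: [0.056, 0.998, -0.0, 0.0]
force: [-0.3, 0.1, -0.3]
finger_gap: 0.0002
grasp_force: 0.0
```

Call:
{"api": "drive_tool", "payload": {
  "rows": "0 0 0 0 0 0 255; 0 0 0 0 0 0 255; 0 0 0 0 0 0 255; 0 0 0 0.01 0.12 0 255; 0 0 0 0.01 0.12 0.2 255; 0 0 0 0.01 0.12 0.5 255; 0 0 0 0.01 0.12 0.9 255; 0 0 0 0.01 0.12 1 255; 0 0 0 0.01 0.12 1 255"
}}

```text
t: 16.7
tool_pos: [0.5561, -0.043, 0.2562]
orientation: [0.056, 0.998, -0.0, 0.002]
force: [0.4, 1.4, -1.0]
finger_gap: 0.0006
grasp_force: 0.0
```

Call:
{"api": "drive_tool", "payload": {
  "rows": "0 0 0 -0.1 0.5 0.1 255; 0 0 0 -0.2 1 0.1 255; 0 0 0 -0.2 1 0.1 255"
}}

```text
t: 17.0
tool_pos: [0.5369, 0.0409, 0.2606]
orientation: [0.054, 0.999, 0.001, -0.002]
force: [0.3, -0.3, 0.3]
finger_gap: 0.0002
grasp_force: 0.0
```

Call:
{"api": "drive_tool", "payload": {
  "rows": "0 0 0 -0.1 0.5 0.1 255; 0 0 0 -0.2 1 0.1 255; 0 0 0 -0.2 1 0.1 255"
}}

```text
t: 17.3
tool_pos: [0.5212, 0.1202, 0.2688]
orientation: [0.054, 0.999, 0.001, -0.002]
force: [0.7, 0.1, 1.1]
finger_gap: 0.0001
grasp_force: 0.0
```

```bash
python3 red.py; python3 snap.py s7
```

```text
17.3 [0.52118272 0.12015015 0.26884903] [0.731522  0.0905986 1.096582 ]
scene [(np.int32(64), array([248.7, 151. ]))] up-> [248.8 151. ]
wheel 0.525 0.044831104145642786
top [(np.int32(36), array([269.4, 157.9]))] up-> [269.  157.8]
wheel 0.513 0.07104118566246893
17.4 [0.5221 0.1169 0.2689]
```

View pics/s7.png

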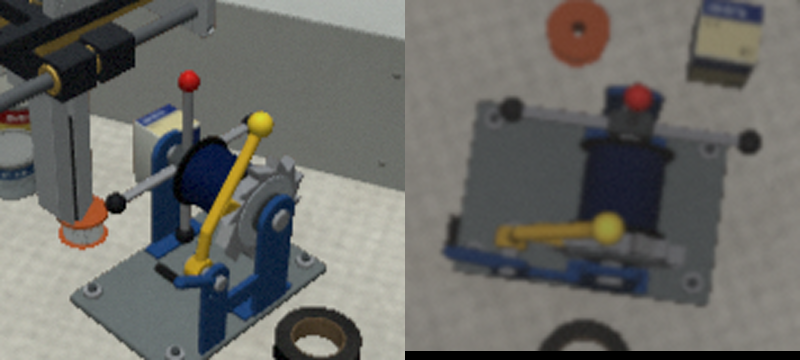

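```bash
python3 -c "
from cell import job_done;print(job_done())"
```

```text
the job is handed in; nothing more can be done
None
```

The job is handed in: the wheel is back one notch with the red spoke upright (about 0.52 rad in both cameras). The pawl's knob is back where it started, so it has dropped into the ratchet. I only pushed with the fingertips, the arm is clear, and in the last picture the bulb box, solder reel and tape look unmoved (17.4 s on the clock).

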